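# Switch on the hotplate in the right order

### The job

Switch on the hotplate under the saucepan: lightly press in the round key first, then the long bar key, then the square key, pushing each well past half way so that it stays in. Leave the cross-shaped key out, and do not pick up or disturb the saucepan or the things standing beside the hotplate.

Things in the scene. Friction and masses are not known exactly. Their poses are not given: they have to be found in the camera images.
- hotplate: fixed aluminium hotplate, 360 (x) x 290 (y) x 42 mm high; origin: centre of its underside on the worktop, own +x to its back, z up. Dark glass heating plate behind; along the front a black control strip, top at z = 0.040, with four white push keys in a row 62 mm apart at own x = -0.135, own y = +-0.031, +-0.093; which key is in which place varies; they share its yaw
- key_round_top (a point): centre of the top face of the white push key that, seen from above, is round, 34 mm across; it stands 22 mm above the control strip (62 mm above the worktop) when out, and goes down with the key.
- key_round (a joint): how far the round key is pushed in, straight down, in m: 0 = out, 0.010 = at its stop. It resists with a steady 3 N or so and stays where it is left, no springing back. The cap sits on a cushion spring (2.5 N per mm, up to 6 mm): its top first gives about 1.2 mm, then the key moves; at the stop only the cushion yields. It counts as in from 0.005.
- mount_round: thin black bezel, 54 mm square, flat on the control strip, with the round key in its middle; origin at its centre on the strip (z = 0.040), axes as the hotplate's. It does not move when the key does.
- key_bar_top (a point): centre of the top face of the white push key that, seen from above, is a long narrow bar, 46 mm by 15 mm, its length running from the front of the hotplate to its back; it stands 22 mm above the control strip (62 mm above the worktop) when out, and goes down with the key.
- key_bar (a joint): how far the bar key is pushed in, straight down, in m: 0 = out, 0.010 = at its stop. It resists with a steady 3 N or so and stays where it is left, no springing back. The cap sits on a cushion spring (2.5 N per mm, up to 6 mm): its top first gives about 1.2 mm, then the key moves; at the stop only the cushion yields. It counts as in from 0.005.
- mount_bar: thin black bezel, 54 mm square, flat on the control strip, with the bar key in its middle; origin at its centre on the strip (z = 0.040), axes as the hotplate's. It does not move when the key does.
- key_square_top (a point): centre of the top face of the white push key that, seen from above, is square, 32 mm a side, flat-topped; it stands 22 mm above the control strip (62 mm above the worktop) when out, and goes down with the key.
- key_square (a joint): how far the square key is pushed in, straight down, in m: 0 = out, 0.010 = at its stop. It resists with a steady 3 N or so and stays where it is left, no springing back. The cap sits on a cushion spring (2.5 N per mm, up to 6 mm): its top first gives about 1.2 mm, then the key moves; at the stop only the cushion yields. It counts as in from 0.005.
- mount_square: thin black bezel, 54 mm square, flat on the control strip, with the square key in its middle; origin at its centre on the strip (z = 0.040), axes as the hotplate's. It does not move when the key does.
- key_cross_top (a point): centre of the top face of the white push key that, seen from above, is a plus-shaped cross, 42 mm over its arms, each arm 13 mm wide; it stands 22 mm above the control strip (62 mm above the worktop) when out, and goes down with the key.
- key_cross (a joint): how far the cross key is pushed in, straight down, in m: 0 = out, 0.010 = at its stop. It resists with a steady 3 N or so and stays where it is left, no springing back. The cap sits on a cushion spring (2.5 N per mm, up to 6 mm): its top first gives about 1.2 mm, then the key moves; at the stop only the cushion yields. It counts as in from 0.005.
- mount_cross: thin black bezel, 54 mm square, flat on the control strip, with the cross key in its middle; origin at its centre on the strip (z = 0.040), axes as the hotplate's. It does not move when the key does.
- saucepan: steel saucepan with a lid and a long side handle, 192 mm across, 153 mm high, standing on the heating plate behind the keys, its near wall 95 mm or more behind the key centres. Origin on the underside, 84 mm from the pot's centre (at own y = +0.084) towards the handle, which runs along own -y. Loose; leave it alone.
- mug: green-and-white mug, 78x110x97 mm, on the worktop to the left of the key row. Origin at underside level, centre of its footprint, handle included. Loose; leave it alone.
- spice_jar: small spice jar with a black lid, 41 mm across, 105 mm high, on the worktop to the right of the key row. Origin at the centre of its underside. Loose; leave it alone.
- lemon: yellow lemon, 71x53x51 mm, on the worktop to the right of the hotplate. Origin at the centre of its underside at the start. Loose; leave it alone.

How it is judged:
On the way, in this order (a step that is already met when the one before it is completed fails the run):
1. the round key is in, the others still out (value of joint key_round above 0.005 m and value of joint each of key_bar, key_square, key_cross below 0.002 m), for 0.1 s.
2. then the bar key is in, the square and cross keys still out (value of joint each of key_round, key_bar above 0.005 m and value of joint each of key_square, key_cross below 0.002 m), for 0.1 s.
3. then the square key is in, the cross key still out (value of joint each of key_round, key_bar, key_square above 0.005 m and value of joint key_cross below 0.002 m), for 0.1 s.
At the end, for the whole second after the job is handed in: The round, bar and square keys are each in by more than 5 mm of their 10 mm, the cross key by less than 2 mm, and the saucepan, mug, spice jar and lemon are within 25 mm of where they stood (all of step 3 and distance of each of saucepan, mug, spice_jar, lemon from where it was at the start of the episode below 0.025 m); the robot touches nothing.
It fails at once if the bar key is pushed in (2 mm) before the round key is in (5 mm) (value of joint key_bar above 0.002 m and value of joint key_round below 0.005 m).
It fails at once if the square key is pushed in (2 mm) before the bar key is in (5 mm) (value of joint key_square above 0.002 m and value of joint key_bar below 0.005 m).
It fails at once if the cross key is pushed in (2 mm) (value of joint key_cross above 0.002 m).
It fails at once if a key or the hotplate is pressed with more than 25 N (contact force between any of mount_round, mount_bar, mount_square, mount_cross, hotplate and the fingers above 25 N or contact force between any of mount_round, mount_bar, mount_square, mount_cross, hotplate and the arm above 25 N).
It fails at once if the saucepan, mug, spice jar or lemon is shifted or lifted by more than 25 mm, or one of the first three tipped by more than 15 degrees (distance of any of saucepan, mug, spice_jar, lemon from where it was at the start of the episode above 0.025 m or angle between any of saucepan, mug, spice_jar's own z axis and vertical above 0.26 rad).
It also fails if it takes over 42 s, if anything falls off the work surface, if the arm or the gripper's body presses on something with over 40 N, if the wrist force passes 120 N, or if a joint passes its speed limit or range.

### The arm

A 6-joint arm with a two-finger parallel gripper is mounted at the origin on a cart in front of the work surface, level with it; the furniture and walls round the work are solid. World frame = base frame: x ahead of the robot, y to its left, z up, the work surface at z = 0. Lengths are in m, angles in rad, forces in N, time in s.
With the tool pointing down it reaches from about 0.35 to 0.975 m from the base axis. Payload 4.9 kg.
Tool frame: the origin (TCP) lies midway between the tips of the shut fingers; the grasp point (between the pads) lies 19 mm behind it; z points along the fingers, y is the direction in which the jaws open and shut (so a half turn about z gives the same grasp; the last joint's range is limited). The gripper opens to 85 mm and grips with 20 to 120 N. Pads are 22 mm wide; open, the fingers measure 114 mm over their backs; the gripper's body (76 mm by 85 mm) begins 54 mm behind the grasp point. The pads swing forward as they close: fully open they stand 13 mm farther back than shut.
Start: joints at [-1.259, 0.053, 1.613, -0, 1.476, -0.119], TCP at [0.261, -0.568, 0.231] pointing down, gripper open.
Joint ranges: [-3.01, 3.01], [-1.01, 2.22], [0.06, 2.58], [-1.02, 4.17], [0.09, 2.62], [-3.14, 3.14]. Speed limits (rad/s): [2.57, 2.57, 3.14, 3.14, 3.14, 3.14].

### API

Orientations are given as a unit quaternion [w, x, y, z].
In Python, from plant import state, grab_frame, camera_params, job_done, boxes_of gives the robot as it stands.
- The arm moves only by the tool step_arm, never from a script. Its argument "steps" is a list of rows, each a list of 4 numbers: the shift along the tool's x, y, z in mm, then the turn about the tool's z in degrees. A call has 1 to 8 rows; each row shifts and turns the pose as measured when the row begins, along the tool's axes as they then stand; what a row does not reach is not made up. A row lasts 1/10 s, in which the tool goes at most 50 mm and 8.59 degrees, less where a joint would pass 70% of its speed; a pose out of reach is approached as far as the arm can. A call is refused whole if a number of a shift passes 50 or a number of a turn 8.59, either way. A call with a gripper value outside its range is refused whole. "claw" is the opening in per cent of the stroke, from 0 (shut) to 100 (fully open), set as the call begins (left out, the last holds). The fingers move at their own pace and stop on an object; the grip force is fixed at half the most. Time passes only in rows, so rows that do not move let the fingers close. It gives the time, the measured TCP pose, the force and the opening at its end, in the units of the state.
- state(): the state, without advancing time (a new reading comes with each control period).
- grab_frame(name): name is "scene" or "top" or "wrist"; returns (picture, depth): 384x512x3 uint8, red, green, blue; 384x512 float32, m along the optical axis (not along the pixel's ray), 0 where there is no reading.
- camera_params(name): a dict with "mtx" (3x3 intrinsics, pixels), "extrinsics" (4x4, takes a point from camera to world coordinates); the wrist camera has in their place "T_tool_cam" (4x4, takes a point from camera to tool coordinates, whose origin is the TCP and whose axes are the flange's). Camera axes: x right, y down, z forward; pixel columns grow to the right and rows downward; lengths in m; the calibration is good to about 2 mm. A picture is of the moment at which its call begins: read the wrist's pose just before it. camera_params takes no time and is no camera call.
- job_done(): hands the job in, once; it reports no verdict.
Trained networks look in the newest picture that a camera, given by its name, has taken for a name from the list of things; names that differ only in an ending like _2 or _b are one class to them, and where a whole thing is asked for, a point or a joint stands for the part that bears it (a point fixed in the world has none). Each returns a list of dicts, best first, with "p" (0 to 1); they miss things now and then, are a little off and sometimes report something else, mostly with a low value. They report only what shows in the picture. A call takes as long as a camera call.
- boxes_of(camera, label): "box" ([left, top, width, height] in pixels, round what is visible of it).
The state is a dict: "time": time; "joint_pos": joint angles; "joint_vel": joint speeds; "joint_efforts": joint torques, N m; "tool_pos": TCP position; "tool_rot": TCP orientation; "contact_force": force on the tool from outside, world axes, zero at the start; "ft_torque": the same for the moment, N m; "gripper_width": opening from 0.0 (shut) to 1.0 (fully open).
Only numpy, scipy, OpenCV 4.12 (cv2) and the standard library are available. Lean on these libraries where they do the work, as an engineer would, in place of code of your own. Each camera call takes 0.05 s, during which the arm holds its last target. There are 200 camera calls.

## Working session

There is one attempt and no reset: what is moved stays moved. The work goes in short steps, Python scripts to look and compute and a tool call to move; the robot and the scene stay as the last step left them, time stands still between calls to the robot, and variables do not carry over. Pictures are saved under pics/ and viewed, about 8 in all and at most 12, crops included, and the job is handed in when it is done.

Besides the shell and the picture viewer there is one more tool, called after "Request:" by a JSON object that holds its "op" and its "data". step_arm: Moves the arm, as the interface text tells. Its arguments: {"type":"object","properties":{"steps":{"type":"array"},"claw":{"type":"number"}},"required":["steps"]}

```bash
mkdir -p pics; cat > h.py <<'E'
import numpy as np, cv2
from plant import *
def shot(n,f):
    p,d=grab_frame(n); cv2.imwrite('pics/'+f,p[:,:,::-1]); np.save('pics/'+n+'.npy',d); return p,d
def pt(n,u,v,d,T=None):
    c=camera_params(n);K=np.array(c['mtx']);E=np.array(c['extrinsics']) if T is None else T
    z=d[int(round(v)),int(round(u))]
    return (E@np.r_[np.linalg.inv(K)@[u*z,v*z,z],1])[:3]
E
python3 - <<'E'
from h import *
s=state();print(s)
p,d=shot('top','top0.png')
for l in ['key_round','key_bar','key_square','key_cross','mount_round','mount_bar','mount_square','mount_cross','saucepan','mug','spice_jar','lemon']:
    for b in boxes_of('top',l)[:2]:
        x,y,w,h=b['box'];print(l,round(b['p'],2),np.round(b['box']),np.round(pt('top',x+w/2,y+h/2,d),4))
shot('scene','scene0.png')
E
```

```text
{'time': 0.0, 'joint_pos': array([-1.25902071e+00,  5.33608149e-02,  1.61427942e+00, -1.36151355e-05,
        1.47600250e+00, -1.18995557e-01]), 'joint_vel': array([ 0.00030043, -0.00131059, -0.00221909,  0.00066837, -0.00051457,
        0.00014439]), 'joint_efforts': array([-1.66630281e-03, -3.93687308e+01, -3.70181894e+01, -5.90440413e-05,
        7.14452079e-03, -5.33816618e-06]), 'tool_pos': array([ 0.26079081, -0.56731042,  0.23006928]), 'tool_rot': array([-1.01962990e-03,  9.76893405e-01,  2.13724645e-01, -1.05395614e-04]), 'contact_force': array([0.18618786, 0.13056975, 0.78125609]), 'ft_torque': array([ 0.03547387, -0.0015269 , -0.0130788 ]), 'gripper_width': 0.9992875623160219}
key_round 0.59 [298. 241.  13.  16.] [ 0.4616 -0.1433  0.0611]
key_square 0.43 [280. 238.  15.  13.] [ 0.4746 -0.0955  0.062 ]
key_cross 0.51 [238. 228.  14.  15.] [0.5002 0.0235 0.0609]
mount_round 0.54 [295. 237.  22.  24.] [ 0.461  -0.1446  0.0615]
mount_bar 0.73 [253. 227.  22.  22.] [ 0.4902 -0.0283  0.0612]
mount_bar 0.55 [278. 244.  15.   9.] [ 0.4639 -0.0887  0.0639]
mount_square 0.69 [276. 234.  19.  19.] [ 0.4779 -0.0889  0.0617]
mount_square 0.17 [260. 177. 129.  22.] [ 0.6374 -0.2028  0.0422]
mount_cross 0.61 [236. 224.  18.  24.] [0.4964 0.0233 0.0614]
saucepan 0.73 [259. 178. 132.  20.] [ 0.6383 -0.2055  0.0449]
mug 0.82 [166. 202.  47.  28.] [0.555  0.1884 0.0113]
mug 0.55 [260. 232.   6.  14.] [ 0.4886 -0.0265  0.0607]
lemon 0.76 [356. 185.  19.  22.] [ 0.614  -0.3203  0.049 ]
lemon 0.28 [255. 226.  20.  21.] [ 0.4962 -0.0319  0.0615]
```

View pics/top0.png

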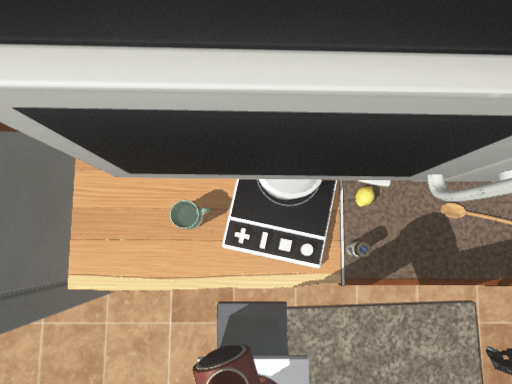

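View pics/scene0.png

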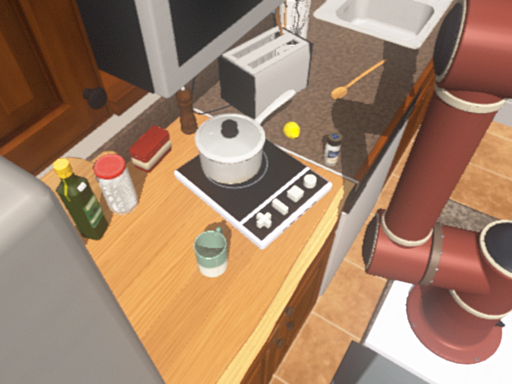

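The top picture shows the keys from left to right as cross (242,236), bar (264,240), square (286,245) and round (306,250). This matches the scene view. The boxes for bar and square are partly mixed up, so I'll segment the white caps by colour and height and fit the row.

```bash
cat > fit.py <<'E'
from h import *
from scipy.spatial.transform import Rotation as R
def caps(n,p,d,T):
    K=np.array(camera_params(n)['mtx']);v,u=np.mgrid[:384,:512]
    P=np.stack([(u-K[0,2])/K[0,0]*d,(v-K[1,2])/K[1,1]*d,d,np.ones_like(d)],-1)@T.T
    m=(P[...,2]>.052)&(P[...,2]<.07)&(p.min(2)>140)&(abs(P[...,0]-.48)<.1)&(abs(P[...,1]+.06)<.15)
    k,L,S,C=cv2.connectedComponentsWithStats(m.astype(np.uint8))
    for i in range(1,k):
        if S[i,4]>15:
            q=P[L==i][:,:3];print(n,np.round(C[i]),S[i,4],'mean',np.round(q.mean(0),4),'mid',np.round((q.max(0)+q.min(0))/2,4),'size',np.round(np.ptp(q,axis=0),3))
E
python3 - <<'E'
from fit import *
for n in ['top','scene']:
    p,d=grab_frame(n); caps(n,p,d,np.array(camera_params(n)['extrinsics']))
s=state();w,x,y,z=s['tool_rot'];print(R.from_quat([x,y,z,w]).as_matrix().round(3))
E
```

```text
top [242. 235.] 111 mean [0.4999 0.0336 0.0619] mid [0.4995 0.0331 0.0609] size [0.039 0.039 0.011]
top [263. 240.] 84 mean [ 0.4874 -0.0269  0.0619] mid [ 0.4875 -0.027   0.0612] size [0.042 0.019 0.01 ]
top [285. 244.] 128 mean [ 0.4748 -0.0874  0.062 ] mid [ 0.4754 -0.0871  0.0616] size [0.033 0.034 0.01 ]
top [307. 249.] 113 mean [ 0.4618 -0.1477  0.0619] mid [ 0.4619 -0.1476  0.0607] size [0.028 0.031 0.014]
scene [310. 180.] 110 mean [ 0.4592 -0.1434  0.0606] mid [ 0.4596 -0.1456  0.0588] size [0.032 0.036 0.013]
scene [295. 192.] 138 mean [ 0.4719 -0.0831  0.0607] mid [ 0.4722 -0.0852  0.0588] size [0.036 0.037 0.013]
scene [280. 205.] 106 mean [ 0.4846 -0.0228  0.0603] mid [ 0.4856 -0.024   0.0594] size [0.046 0.022 0.015]
scene [264. 219.] 151 mean [0.4973 0.0376 0.0603] mid [0.498  0.0362 0.0599] size [0.041 0.043 0.016]
[[ 0.909  0.418  0.   ]
 [ 0.418 -0.909 -0.   ]
 [ 0.     0.    -1.   ]]
```

Request:
{"op": "step_arm", "data": {"steps": [[30, -25, 0, 0], [30, -25, 0, 0], [30, -25, 0, 0], [30, -25, 0, 0], [30, -25, 0, 0], [30, -25, 0, 0], [30, -25, 0, 0], [30, -25, 0, 0]], "claw": 0}}

```text
time: 1.6
tool_pos: [0.3983, -0.2805, 0.2313]
tool_rot: [0.001, 0.978, 0.209, 0.001]
contact_force: [0.6, 0.1, -0.1]
gripper_width: 0.002
```

```bash
cat > go.py <<'E'
from plant import state
import sys,numpy as np
from scipy.spatial.transform import Rotation as R
s=state();w,x,y,z=s['tool_rot'];M=R.from_quat([x,y,z,w]).as_matrix()
t=dict(r=[.461,-.147],b=[.4865,-.026],s=[.4742,-.0865])[sys.argv[1]]+[float(sys.argv[2])]
print('tool mm',(M.T@(np.array(t)-s['tool_pos'])*1000).round(1),'tilt',M[:,2].round(3),s['tool_pos'].round(4))
E
python3 go.py r .1
```

```text
tool mm [111.7 -96.6 131.1] tilt [ 0.002 -0.002 -1.   ] [ 0.3983 -0.2805  0.2313]
```

Request:
{"op": "step_arm", "data": {"steps": [[28, -24, 0, 0], [28, -24, 0, 0], [28, -24, 0, 0], [28, -24, 20, 0], [0, 0, 35, 0], [0, 0, 35, 0], [0, 0, 25, 0], [0, 0, 0, 0]]}}

```text
time: 2.4
tool_pos: [0.4677, -0.1369, 0.1172]
tool_rot: [0.004, 0.977, 0.214, 0.005]
contact_force: [-0.9, 0.3, -0.4]
gripper_width: -0.001
```

```bash
python3 go.py r .07; python3 - <<'E'
from h import *
shot('wrist','w1.png'); shot('scene','s1.png')
a=cv2.imread('pics/w1.png');b=cv2.imread('pics/s1.png')[100:292,180:436]
b=cv2.resize(b,(512,384));cv2.imwrite('pics/c1.png',cv2.resize(np.hstack([a,b]),(800,300)))
E
```

```text
tool mm [-10.7   5.9  47.2] tilt [ 0.012 -0.006 -1.   ] [ 0.4677 -0.1369  0.1172]
```

View pics/c1.png

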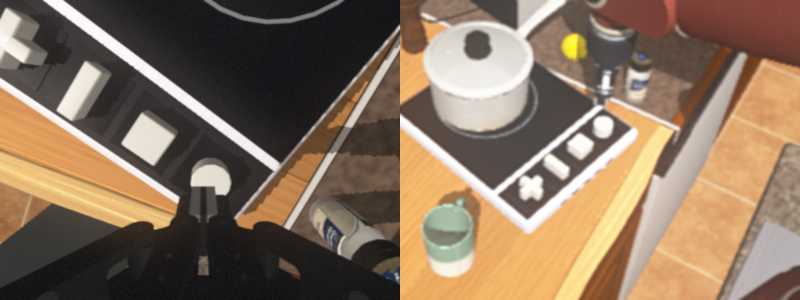

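The left half, from the wrist, shows the fingertips just in front of the round cap at about (210,178), with square, bar and cross to its left. The right half shows the pan, mug, jar and lemon undisturbed. Next I'll cross-check the positions with the wrist depth.

```bash
python3 - <<'E'
from fit import *
s=state();w,x,y,z=s['tool_rot'];T=np.eye(4);T[:3,:3]=R.from_quat([x,y,z,w]).as_matrix();T[:3,3]=s['tool_pos']
p,d=grab_frame('wrist');caps('wrist',p,d,T@np.array(camera_params('wrist')['T_tool_cam']))
E
python3 go.py r .075
```

```text
wrist [15. 52.] 1599 mean [0.502  0.0279 0.0616] mid [0.5002 0.026  0.058 ] size [0.038 0.025 0.012]
wrist [100. 119.] 1828 mean [ 0.4864 -0.0264  0.0617] mid [ 0.4859 -0.0261  0.0614] size [0.046 0.022 0.005]
wrist [186. 180.] 2383 mean [ 0.4736 -0.0867  0.0617] mid [ 0.4731 -0.0868  0.0614] size [0.036 0.036 0.005]
wrist [266. 228.] 1265 mean [ 0.4651 -0.146   0.0617] mid [ 0.4623 -0.1472  0.0582] size [0.029 0.033 0.011]
tool mm [-13.1   2.5  47.4] tilt [ 0.021 -0.01  -1.   ] [ 0.4709 -0.1387  0.1225]
```

The three cameras agree to about 1–2 mm. However, the pose drifted while holding (z from .117 to .1225, with some tilt), so I'll let it settle.

Request:
{"op": "step_arm", "data": {"steps": [[0, 0, 0, 0], [0, 0, 0, 0], [0, 0, 0, 0]]}}

```text
time: 2.85
tool_pos: [0.4738, -0.1406, 0.128]
tool_rot: [0.01, 0.977, 0.213, 0.013]
contact_force: [-0.4, -0.3, 0.3]
gripper_width: 0.001
```

```bash
python3 go.py r .075; python3 -c "
from plant import state;s=state();print(s['joint_pos'].round(3),s['joint_vel'].round(3),s['contact_force'],s['joint_efforts'].round(1))"
```

```text
tool mm [-15.4  -0.8  52.7] tilt [ 0.029 -0.014 -0.999] [ 0.4738 -0.1406  0.128 ]
[-0.439 -0.202  2.031 -0.     1.28   0.703] [-0.001 -0.013 -0.015  0.001  0.005 -0.   ] [-0.37325346 -0.30941589  0.3044895 ] [  0.  -26.2 -35.   -0.   -0.1   0. ]
```

Request:
{"op": "step_arm", "data": {"steps": [[-15, -1, 15, 0], [-3, 0, 25, 0], [-1, 0, 8, 0]]}}

```text
time: 3.15
tool_pos: [0.4607, -0.1504, 0.0839]
tool_rot: [0.013, 0.977, 0.213, 0.017]
contact_force: [0.2, -0.5, -0.4]
gripper_width: 0.001
```

```bash
python3 go.py r .0515
```

```text
tool mm [ 0.8 -4.1 32.3] tilt [ 0.038 -0.019 -0.999] [ 0.4607 -0.1504  0.0839]
```

Request:
{"op": "step_arm", "data": {"steps": [[0, -3, 10, 0], [-1, 0, 9, 0], [-1, 0, 8, 0]]}}

```text
time: 3.45
tool_pos: [0.4603, -0.1494, 0.0574]
tool_rot: [0.014, 0.977, 0.213, 0.018]
contact_force: [-0.3, 2.3, 3.4]
gripper_width: -0.003
```

```bash
python3 go.py r .0515
```

```text
tool mm [ 1.5 -2.1  5.9] tilt [ 0.042 -0.02  -0.999] [ 0.4603 -0.1494  0.0574]
```

Request:
{"op": "step_arm", "data": {"steps": [[0, 0, 5, 0], [0, 0, 4, 0]]}}

```text
time: 3.65
tool_pos: [0.4606, -0.1494, 0.0483]
tool_rot: [0.014, 0.977, 0.213, 0.018]
contact_force: [-3.7, 2.1, 10.0]
gripper_width: -0.003
```

```bash
python3 go.py r .0515
```

```text
tool mm [ 1.4 -1.9 -3.2] tilt [ 0.04  -0.019 -0.999] [ 0.4606 -0.1494  0.0483]
```

The force is 10 N at z = 0.048, so the round key is at its stop. I'll lift and go on to the bar key.

Request:
{"op": "step_arm", "data": {"steps": [[0, 0, -25, 0], [0, 0, -15, 0], [19, -25, 0, 0], [19, -25, 0, 0], [19, -25, 0, 0], [17, -24, 0, 0]]}}

```text
time: 4.25
tool_pos: [0.4881, -0.0283, 0.0889]
tool_rot: [0.016, 0.977, 0.21, 0.02]
contact_force: [1.7, -0.1, -0.7]
gripper_width: -0.001
```

```bash
python3 go.py b .08;python3 - <<'E'
from fit import *
s=state();w,x,y,z=s['tool_rot'];T=np.eye(4);T[:3,:3]=R.from_quat([x,y,z,w]).as_matrix();T[:3,3]=s['tool_pos']
p,d=grab_frame('scene'); cv2.imwrite('pics/s2.png',cv2.resize(p[100:292,180:436,::-1],(768,576)));caps('scene',p,d,np.array(camera_params('scene')['extrinsics']))
E
```

```text
tool mm [-0.8 -3.1  8.8] tilt [ 0.045 -0.023 -0.999] [ 0.4881 -0.0283  0.0889]
scene [310. 181.] 36 mean [ 0.4605 -0.1454  0.0533] mid [ 0.4608 -0.147   0.0541] size [0.028 0.031 0.004]
scene [295. 192.] 139 mean [ 0.4719 -0.0832  0.0604] mid [ 0.4716 -0.0854  0.0588] size [0.036 0.039 0.013]
scene [280. 205.] 108 mean [ 0.485  -0.0229  0.0602] mid [ 0.4855 -0.0254  0.0593] size [0.046 0.024 0.014]
scene [264. 219.] 151 mean [0.4975 0.0377 0.0603] mid [0.4977 0.0352 0.0589] size [0.041 0.045 0.013]
```

View pics/s2.png

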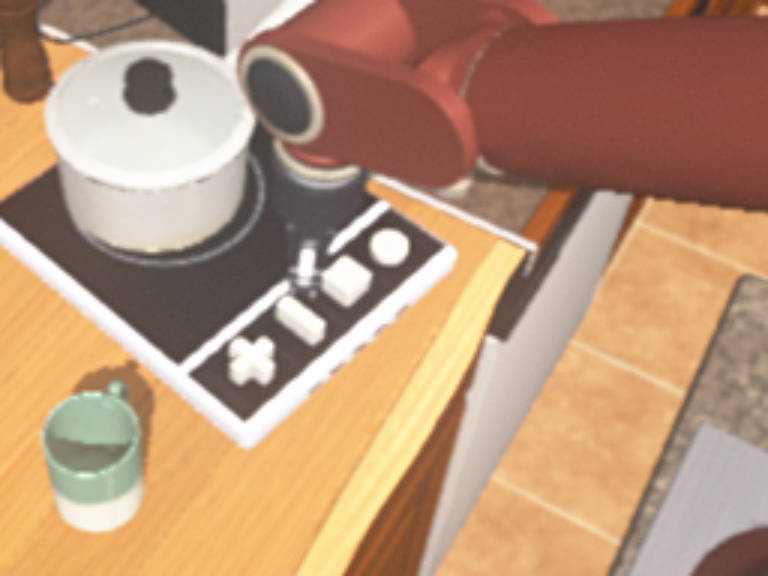

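The round cap is clearly down, at about 0.053 against 0.061 before. The others are still out and the pan and mug are in place. Now the bar key.

Request:
{"op": "step_arm", "data": {"steps": [[-1, -2, 15, 0], [-1, 0, 9, 0], [-1, 0, 6, 0]]}}

```text
time: 4.6
tool_pos: [0.4888, -0.0235, 0.0593]
tool_rot: [0.016, 0.977, 0.213, 0.023]
contact_force: [1.8, 2.1, 3.0]
gripper_width: 0.001
```

```bash
python3 go.py b .05
```

```text
tool mm [-3.5  0.9  9.3] tilt [ 0.052 -0.021 -0.998] [ 0.4888 -0.0235  0.0593]
```

Request:
{"op": "step_arm", "data": {"steps": [[0, 0, 5, 0], [0, 0, 4, 0], [0, 0, 2, 0]]}}

```text
time: 4.9
tool_pos: [0.4893, -0.0241, 0.0484]
tool_rot: [0.014, 0.977, 0.212, 0.022]
contact_force: [-4.7, 3.5, 9.6]
gripper_width: -0.001
```

Request:
{"op": "step_arm", "data": {"steps": [[0, 0, -25, 0], [0, 0, -12, 0], [-19, 25, 0, 0], [-19, 25, 0, 0]]}}

```text
time: 5.3
tool_pos: [0.4738, -0.0857, 0.0867]
tool_rot: [0.015, 0.976, 0.214, 0.023]
contact_force: [-0.1, -0.8, -1.0]
gripper_width: -0.003
```

```bash
python3 go.py s .05;python3 - <<'E'
from fit import *
p,d=grab_frame('scene'); caps('scene',p,d,np.array(camera_params('scene')['extrinsics']))
E
python3 go.py s .05
```

```text
tool mm [-1.4 -0.6 36.7] tilt [ 0.051 -0.02  -0.998] [ 0.4738 -0.0857  0.0867]
scene [295. 193.] 131 mean [ 0.4711 -0.082   0.0608] mid [ 0.4722 -0.0832  0.0589] size [0.034 0.033 0.014]
scene [282. 208.] 21 mean [ 0.4765 -0.0219  0.0533] mid [ 0.4769 -0.0216  0.0538] size [0.023 0.014 0.003]
scene [264. 219.] 147 mean [0.4974 0.0376 0.0605] mid [0.4983 0.0346 0.0593] size [0.042 0.044 0.014]
tool mm [ 0.6 -3.8 36.9] tilt [ 0.051 -0.023 -0.998] [ 0.4733 -0.0893  0.0869]
```

The bar is down (about 0.053), and square and cross are still out.

Request:
{"op": "step_arm", "data": {"steps": [[0, -3, 15, 0], [-1, 0, 9, 0], [-1, 0, 6, 0], [0, 0, 5, 0]]}}

```text
time: 5.75
tool_pos: [0.4734, -0.0912, 0.0524]
tool_rot: [0.018, 0.977, 0.21, 0.024]
contact_force: [-2.5, 1.0, 3.6]
gripper_width: 0.0
```

```bash
python3 go.py s .0485
```

```text
tool mm [ 2.5 -4.2  3.9] tilt [ 0.055 -0.026 -0.998] [ 0.4734 -0.0912  0.0524]
```

Request:
{"op": "step_arm", "data": {"steps": [[0, 0, 3, 0], [0, 0, 2, 0]]}}

```text
time: 5.95
tool_pos: [0.4735, -0.0912, 0.0478]
tool_rot: [0.018, 0.977, 0.211, 0.023]
contact_force: [-4.9, 1.1, 10.6]
gripper_width: 0.003
```

Request:
{"op": "step_arm", "data": {"steps": [[0, 0, -25, 0], [0, 0, -35, 0], [0, 0, -40, 0], [-10, 0, -30, 0]]}}

```text
time: 6.35
tool_pos: [0.4541, -0.0899, 0.1745]
tool_rot: [0.015, 0.977, 0.212, 0.017]
contact_force: [0.4, -0.4, 1.1]
gripper_width: -0.001
```

```bash
python3 - <<'E'
from fit import *
for n in ['top','scene']:
    p,d=grab_frame(n); caps(n,p,d,np.array(camera_params(n)['extrinsics']))
cv2.imwrite('pics/s3.png',cv2.resize(p[80:292,150:436,::-1],(776,576)))
s=state();w,x,y,z=s['tool_rot'];T=np.eye(4);T[:3,:3]=R.from_quat([x,y,z,w]).as_matrix();T[:3,3]=s['tool_pos']
p,d=grab_frame('wrist');T=T@np.array(camera_params('wrist')['T_tool_cam']);caps('wrist',p,d,T)
for u in ['saucepan','mug','lemon','spice_jar']: print(u,[ (b['box'],round(b['p'],2)) for b in boxes_of('top',u)[:1]])
print(s['tool_pos'],s['contact_force'])
E
```

```text
top [242. 235.] 113 mean [0.5    0.0334 0.0619] mid [0.4996 0.0331 0.0616] size [0.039 0.039 0.008]
top [263. 241.] 32 mean [ 0.483  -0.0261  0.0533] mid [ 0.4819 -0.0259  0.0545] size [0.031 0.017 0.005]
scene [308. 182.] 20 mean [ 0.4614 -0.1378  0.0534] mid [ 0.4618 -0.1383  0.0536] size [0.026 0.013 0.003]
scene [295. 194.] 40 mean [ 0.472  -0.084   0.0534] mid [ 0.4724 -0.0841  0.0539] size [0.034 0.022 0.004]
scene [264. 219.] 152 mean [0.4977 0.0377 0.0601] mid [0.4983 0.036  0.0594] size [0.041 0.044 0.014]
wrist [122.  80.] 1696 mean [0.4985 0.0344 0.0615] mid [0.4982 0.0346 0.0585] size [0.042 0.042 0.011]
wrist [205. 113.] 75 mean [ 0.5009 -0.0285  0.0524] mid [ 0.5006 -0.0288  0.053 ] size [0.009 0.014 0.002]
wrist [194. 128.] 42 mean [ 0.4872 -0.0251  0.0525] mid [ 0.4869 -0.0244  0.0527] size [0.012 0.007 0.001]
wrist [203. 128.] 18 mean [ 0.4899 -0.0313  0.0524] mid [ 0.4896 -0.0315  0.0526] size [0.006 0.004 0.001]
wrist [187. 141.] 84 mean [ 0.475  -0.0236  0.0524] mid [ 0.4746 -0.0233  0.0529] size [0.014 0.014 0.002]
wrist [248. 164.] 35 mean [ 0.4782 -0.0758  0.05
[... 683 characters left out ...]
0.009 0.012 0.002]
wrist [314. 202.] 16 mean [ 0.4712 -0.1407  0.0526] mid [ 0.4715 -0.1397  0.0527] size [0.005 0.006 0.001]
wrist [308. 213.] 60 mean [ 0.4602 -0.1408  0.0524] mid [ 0.4608 -0.1403  0.0527] size [0.013 0.013 0.001]
wrist [318. 221.] 92 mean [ 0.4573 -0.1516  0.0525] mid [ 0.4575 -0.1515  0.0529] size [0.021 0.013 0.002]
wrist [303. 223.] 34 mean [ 0.4508 -0.1401  0.0524] mid [ 0.4506 -0.1402  0.0525] size [0.006 0.012 0.001]
saucepan [([258.4, 178.1, 131.9, 21.4], 0.57)]
mug [([167.4, 199.7, 44.1, 31.3], 0.89)]
lemon [([354.2, 186.1, 21.9, 19.9], 0.63)]
spice_jar [([346.5, 240.4, 27.8, 16.6], 0.84)]
[ 0.4557248  -0.0910855   0.17746666] [ 1.26097579 -0.41382996  0.63792437]
```

View pics/s3.png

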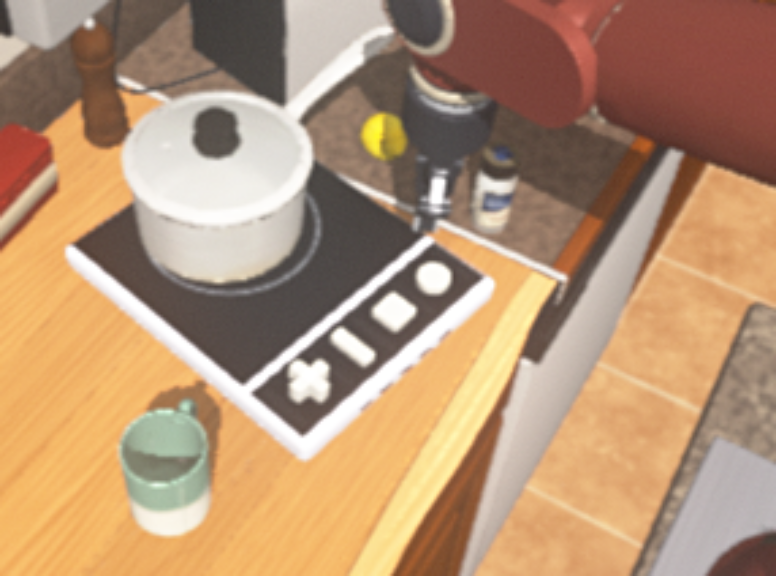

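The three pressed caps are all at z ≈ 0.052, the cross is at 0.062, and everything else is where it stood. I'm handing the job in.

```bash
python3 -c "
from plant import *
print(job_done())"
```

```text
the job is handed in; nothing more can be done
None
```

I pressed the round, bar and square keys in that order, each to its stop. The force peaked at about 10–11 N in the readings taken after each move. I then lifted clear and handed in at about 6.6 s.

- **Keys:** my last camera checks put all three pressed caps at z ≈ 0.052–0.053, about 9–10 mm in. The cross key is still out at about 0.062.
- **Other things:** the pan, mug and lemon show no visible shift from where they stood. The spice jar looks undisturbed too, but I had no starting box to compare it with. The gripper was about 0.18 m up and touching nothing.
- **What disagreed:** the network boxes mixed up some keys at the start, so I used colour and depth segmentation, which agreed across cameras to a few millimetres. The arm also crept slightly and tilted by about 3° while holding. I corrected the position drift on the way; the tilt could not be corrected and did no harm.

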